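# Put the tall pepper mill away in the spice drawer

### The job

Put the tall pepper mill away: pull the spice chest's drawer well open, lay the mill down gently on its side in the wooden cradle inside, with its narrow neck in the small saddle and its body in the big one, and let go of it. Then ease the drawer fully shut with the mill still lying in its cradle. Do not push the other things on the worktop about.

Things in the scene. Friction and masses are not known exactly. Their poses are not given: they have to be found in the camera images.
- mill: The tall pepper mill, dark wood, round, 150 mm tall, standing upright at first, 0.15 to 0.31 kg. Origin: centre of its flat base; z axis from base to head. From the base up: body 44 mm diameter, 0 to 88 mm; steel neck 26 mm diameter, to 112 mm; head 38 mm diameter, a straight cylinder, to 150 mm (can be gripped here both standing and lying in the cradle).
- groove (a point): Point on the mill's axis in the middle of its narrow neck, 100 mm above its base. Axes as the mill's.
- cradle (a point): Where groove is when the mill lies in the cradle: centre of the small V saddle (10 mm thick, 7 mm play along y for the neck), 54 mm above the worktop, 34 mm above the drawer floor. Moves with the drawer. x points into the chest, y along its front, z up. The lying mill's axis is along y, base on the -y side, head on the +y side. Saddle tops are 2 to 6 mm below this point.
- big_saddle (a point): Point on the lying mill's axis over the middle of the big V saddle (16 mm thick, for the mill's body), 68 mm from cradle towards -y, same height and axes. The dark wooden flanks slope at 45 degrees and reach 31 mm either side in x. Drawer walls: front panel's inner face 75 mm towards -x, its top 38 mm higher than this point; side walls 6 mm higher, 56 mm away at -y, 242 mm at +y.
- drawer (a joint): How far the drawer is out, m: 0 shut, 0.17 fully out; starts up to 0.03 out. It slides along its own -x with about 1.5 N of friction and stays where it is left. Well open means 0.13 or more: the cradle is then clear in front of the chest, whose face is 55 mm or more behind the cradle's axis.
- handle (a point): Middle of the drawer's steel bar handle: bar 10 mm diameter, 100 mm long along y, 66 mm above the worktop, its axis 35 mm in front of the panel's face (30 mm free gap behind it). Can be pinched from above. Axes as cradle, which lies 128 mm towards +x, 25 mm towards -y and 12 mm lower.
- chest: The spice chest, pale wood with a grey drawer front, fixed to the worktop, 240 mm deep (x), 350 mm wide (y), 110 mm high, one drawer. Origin: centre of its underside; its x axis points away from the drawer front, whose carcass face is at x = -120 mm. A small white bowl, 45 mm high, stands on the back half of its top.
- salt: The short salt mill of the same make and wood, 90 mm tall, 40 mm diameter, standing upright; leave it. Origin: centre of its base.
- tumbler: Glass tumbler, 85 mm tall, 64 mm diameter at the rim; leave it. Origin: centre of its base.
- jar: Closed glass jar, 85 mm tall, 64 mm diameter; leave it. Origin: centre of its base.
- mug: White mug, 90 mm tall, 80 mm diameter; leave it. Origin: centre of its base.
- spoon: Steel spoon, 170 mm long, lying on the worktop at the right; leave it. Origin: underside of its middle, handle towards its -x.
Things that resemble listed ones, but are neither listed nor needed, are in the scene too. What is shaped like the mill but blue or green is not meant.

How it is judged:
By the outcome, as a careful person would: the job done as asked, in the order asked, and still so for the second after the job is handed in, with the robot touching nothing.
It also fails if it takes over 72 s, if anything falls off the work surface, if the arm or the gripper's body presses on something with over 40 N, if the wrist force passes 120 N, or if a joint passes its speed limit or range.

### The arm

A 6-joint arm with a two-finger parallel gripper is mounted at the origin on the work surface. World frame = base frame: x ahead of the robot, y to its left, z up, the work surface at z = 0. Lengths are in mm, angles in rad, forces in N, time in s.
With the tool pointing down it reaches from about 250 to 775 mm from the base axis. Payload 8.9 kg.
Tool frame: the origin (TCP) lies midway between the tips of the shut fingers; the grasp point (between the pads) lies 19 mm behind it; z points along the fingers, y is the line along which they close (so a half turn about z gives the same grasp; the last joint's range is limited). The gripper opens to 85 mm and grips with 20 to 120 N. Pads are 22 mm wide; open, the fingers measure 114 mm over their backs; the gripper's body (76 mm by 85 mm) begins 54 mm behind the grasp point. The pads swing forward as they close: fully open they stand 13 mm farther back than shut.
Start: joints at [-1.477, 0.291, -0.153, 1.127, 0, 1.431], TCP at [121.121, -510.836, 231.305] pointing down, gripper open.
Joint ranges: [-2.52, 2.52], [-0.91, 1.74], [-1.3, 1.37], [-1.96, 2.02], [-1.52, 1.47], [-3.14, 3.14]. Speed limits (rad/s): [2.22, 2.22, 2.79, 3.14, 3.14, 3.14].

### API

Orientations are given as a rotation vector (axis times angle).
In Python, from station import manip gives the robot as it stands. The module is installed in compiled form; this text tells all that it offers.
- The arm moves only by the tool step_arm, never from a script. Its argument "series" is a list of rows, each a list of 6 numbers: the shift along the tool's x, y, z in cm, then the turn, a rotation vector about the tool's x, y, z in rad. In form: [[dx, dy, dz, rx, ry, rz], ...]. A call has 1 to 12 rows; each row is the pose to reach, as a shift and turn from the pose commanded when the call began, along the tool's axes at that moment; what a row does not reach only later rows make up. A row lasts 1/12 s, in which the tool goes at most 41.7 mm and 7.16 degrees, less where a joint would pass 70% of its speed; a pose out of reach is approached as far as the arm can. A call with a gripper value outside its range is refused whole. "grip" is the finger opening in cm, from 0 to 8.54, set as the call begins (left out, the last holds). The fingers move at their own pace and stop on an object; the grip force is fixed at half the most. Time passes only in rows, so rows that repeat a pose let the fingers close. It gives the time, the measured TCP pose, the force, the opening and the grip force at its end, in the units of the state.
- manip.get_state(): the state, without advancing time (a new reading comes with each control period).
- manip.grab_frame(name): name is "scene" or "top"; returns (picture, depth): 480x640x3 uint8, red, green, blue; 480x640 float32, mm along the optical axis (not along the pixel's ray), 0 where there is no reading.
- manip.camera_params(name): a dict with "fov_y" (degrees; the focal length in pixels is half the picture's height over the tangent of half this angle, whatever the lens; pixels are square), "cx", "cy" (the principal point, pixels), "rvec" (rotation vector, rad) and "tvec" (3), from world to camera coordinates, as OpenCV has them. Camera axes: x right, y down, z forward; pixel columns grow to the right and rows downward; lengths in mm; the calibration is good to about 2 mm. A picture is of the moment at which its call begins. camera_params takes no time and is no camera call.
- manip.close_job(): hands the job in; it is judged then, once.
The state is a dict: "clock": time; "q": joint angles; "dq": joint speeds; "joint_torque": joint torques, N m; "position": TCP position; "tcp_rot": TCP orientation; "force": force on the tool from outside, world axes, zero at the start; "ft_torque": the same for the moment, N m; "grip_width": opening from 0.0 (shut) to 1.0 (fully open); "gripper_force": force on a finger pad.
Only numpy, scipy, OpenCV 4.12 (cv2) and the standard library are available. Lean on these libraries where they do the work, as an engineer would, in place of code of your own. Each camera call takes 0.05 s, during which the arm holds its last target. There are 200 camera calls.

## Working session

There is one attempt and no reset: what is moved stays moved. The work goes in short steps, Python scripts to look and compute and a tool call to move; the robot and the scene stay as the last step left them, time stands still between calls to the robot, and variables do not carry over. Pictures are saved under pics/ and viewed, at most 10 in all, crops included, and the job is handed in when it is done.

Besides the shell and the picture viewer there is one more tool, called after "Request:" by a JSON object that holds its "method" and its "body", one argument or row to a line. step_arm: Moves the arm, as the interface text tells. Its arguments: {"type":"object","properties":{"series":{"type":"array"},"grip":{"type":"number"}},"required":["series"]}

```bash
mkdir -p pics
cat > h.py <<'E'
import numpy as np, cv2
from station import manip
from scipy.spatial.transform import Rotation as R
def cam(n):
    p=manip.camera_params(n); f=240/np.tan(np.radians(p['fov_y'])/2)
    Rm=R.from_rotvec(np.array(p['rvec']).ravel()).as_matrix(); t=np.array(p['tvec']).ravel()
    return f,p['cx'],p['cy'],Rm,t
def ray(n,u,v,z):
    f,cx,cy,Rm,t=cam(n); c=-Rm.T@t; d=Rm.T@np.array([(u-cx)/f,(v-cy)/f,1]); return c+d*(z-c[2])/d[2]
def cloud(n,D):
    f,cx,cy,Rm,t=cam(n); v,u=np.mgrid[:480,:640]
    P=np.stack([(u-cx)/f*D,(v-cy)/f*D,D],-1); return (P-t)@Rm
def proj(n,p):
    f,cx,cy,Rm,t=cam(n); q=Rm@np.array(p)+t; return q[0]/q[2]*f+cx,q[1]/q[2]*f+cy
E
python3 - <<'E'
from h import *
for n in ['scene','top']:
    p,d=manip.grab_frame(n); cv2.imwrite(f'pics/{n}0.png',p[...,::-1]); np.savez(f'{n}0.npz',p=p,d=d)
    print(n,manip.camera_params(n), -cam(n)[3].T@cam(n)[4])
s=manip.get_state(); print(s)
E
```

```text
scene {'fov_y': 46.98116174224746, 'cx': 318.400122936988, 'cy': 249.7337570234826, 'rvec': array([ 1.59497715,  1.8404753 , -0.84916512]), 'tvec': array([ 117.42405142, -270.49526494, 1663.1348644 ])} [1447.15372177   82.05600541  867.17160408]
top {'fov_y': 56.153320507817256, 'cx': 316.1166718694034, 'cy': 242.42582245408917, 'rvec': array([ 2.10347032, -2.16358164,  0.16222233]), 'tvec': array([6.18672193e-01, 5.57101690e+02, 9.95285621e+02])} [ 390.54668268  -21.84507785 1071.42532311]
{'clock': 0.1, 'q': array([-1.47728562e+00,  2.91211872e-01, -1.54011534e-01,  1.12669911e+00,
       -1.55670930e-05,  1.43149327e+00]), 'dq': array([ 0.00140982, -0.00205163,  0.00098668,  0.00090385,  0.00046383,
        0.00135439]), 'joint_torque': array([ 6.82472346e-04, -5.37977135e+01,  3.31919503e+01,  9.25586501e-03,
       -3.15720126e-04,  8.44313035e-06]), 'position': array([ 121.08820735, -510.46305904,  230.81067623]), 'tcp_rot': array([-3.11921288e+00, -3.64746854e-01, -1.60480301e-05]), 'force': array([-0.30776646,  0.09020009, -0.54829928]), 'ft_torque': array([-0.00078164, -0.02269142,  0.00237083]), 'gripper_force': 0.0, 'grip_width': 0.9995792989331491}
```

View pics/scene0.png

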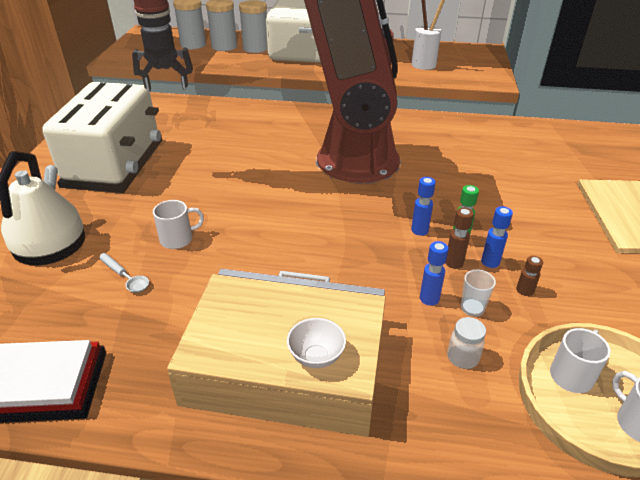

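View pics/top0.png

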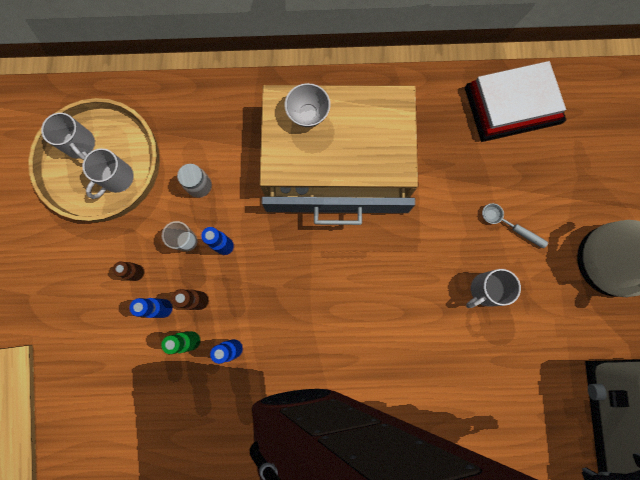

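The top view (up = +x, left = +y) shows the chest with its slightly open drawer and handle at (338,218). The dark mill's head is at (182,298), the salt at (122,269), and the blue/green lookalikes are around them.

Run:
```python
from h import *
z=np.load('top0.npz');p,d=z['p'],z['d'];P=cloud('top',d)
m=((abs(P[...,2]-110)<6)&(d>0)).astype(np.uint8); m[:60]=0;m[:,:240]=0;m[:,440:]=0;m[190:]=0
k=np.ones((3,3));m=cv2.morphologyEx(m,cv2.MORPH_OPEN,k)
c=max(cv2.findContours(m,0,2)[0],key=cv2.contourArea)
pts=P[c[:,0,1],c[:,0,0],:2].astype(np.float32);pts=np.array([ray('top',u,v,110)[:2] for u,v in c[:,0]],np.float32)
print('chest',cv2.minAreaRect(pts), P[m>0].mean(0))
# front panel top z~92
m=((abs(P[...,2]-92)<6)&(d>0));m[:190]=0;m[215:]=0;m[:,:250]=0;m[:,430:]=0
q=P[m];print('panel n',len(q),'z',np.median(q[:,2]) if len(q) else 0)
if len(q):
  a=cv2.minAreaRect(np.array([ray('top',u,v,92)[:2] for v,u in np.argwhere(m)],np.float32));print(a)
# handle
m=((P[...,2]>45)&(P[...,2]<80)&(d>0));m[:206]=0;m[226:]=0;m[:,:305]=0;m[:,370:]=0
vu=np.argwhere(m);print('handle z',np.percentile(P[m][:,2],[5,50,95]))
W=np.array([ray('top',u,v,70)[:2] for v,u in vu],np.float32);print(cv2.minAreaRect(W))
print('bar axis pixels',W.min(0),W.max(0))
def rg(n,box,z):
  u0,u1,v0,v1=box
# tops of tall things: cloud by height
m=((P[...,2]>75)&(P[...,2]<160)&(d>0)).astype(np.uint8);m[:150]=0;m[375:]=0;m[:,250:]=0
n,l,s,ce=cv2.connectedComponentsWithStats(m)
for i in range(1,n):
  if s[i,4]>25:
    q=P[l==i];h=np.percentile(q[:,2],97);t=(l==i)&(P[...,2]>h-5);a=np.argwhere(t).mean(0)
    r=ray('top',a[1],a[0],h);print(s[i],h.round(),r.round(1),np.median(p[l==i],0), q[:,:2].min(0).round(),q[:,:2].max(0).round())
```

```text
chest ((790.1205444335938, -73.03511047363281), (348.9173889160156, 240.5958251953125), 87.74581909179688) [781.02721151 -79.85560109 109.00582316]
panel n 1230 z 90.80356344601185
((641.6655883789062, -67.61598205566406), (342.432373046875, 18.419828414916992), 88.26799011230469)
handle z [47.66295839 67.83150552 75.53301147]
((614.6982421875, -64.52409362792969), (146.08230590820312, 41.938720703125), 88.28133392333984)
bar axis pixels [ 592.2251 -138.1613] [637.84875     7.9646983]
[ 74 150   8   6  28] 88.0 [778.6 530.8  87.8] [162.5 159.  160.5] [773. 526.] [784. 538.]
[ 83 150  40  45 603] 101.0 [737.7 466.8 101.1] [100.  98.  99.] [680. 428.] [777. 508.]
[178 164  25  24 481] 87.0 [713.9 268.8  87.4] [161. 168. 170.] [687. 241.] [742. 297.]
[162 221  29  28 213] 86.0 [577.2 297.9  86.4] [143. 134. 124.] [547. 267.] [609. 329.]
[202 227  26  24 442] 152.0 [560.7 204.7 152.3] [ 15.  66. 170.] [540. 184.] [583. 223.]
[113 261  18  16 215] 92.0 [504.  416.   92.2] [85. 44. 23.] [488. 401.] [521. 434.]
[172 289  29  21 477] 152.0 [433.1 263.6 151.8] [82. 43. 23.] [412. 242.] [455. 283.]
[130 298  32  20 538] 152.0 [417.1 348.5 151.5] [ 14.  63. 166.] [397. 328.] [438. 368.]
[162 332  30  22 508] 152.0 [340.9 281.8 151.7] [ 15. 129.  42.] [320. 261.] [363. 300.]
[211 341  27  23 451] 152.0 [320.5 183.4 152. ] [ 16.  67. 175.] [300. 162.] [341. 201.]
```

```bash
cat >> h.py <<'E'
YAW=np.radians(-2.0)
def Rz(a): return R.from_euler('z',a)
DOWN=np.array([[0,1,0],[1,0,0],[0,0,-1.]])  # cols x,y,z of tool: x=+y', y=+x', z=down
def rot(tilt,yaw=YAW):  # tilt about x' : 0 down, -30deg = leans so tool z has -y comp; +60: tool z mostly +y
    return Rz(yaw)*R.from_euler('x',tilt)*R.from_matrix(DOWN)
def step(p,r,grasp=False):
    """row from the present pose to TCP (or grasp point) p, rotation r"""
    s=manip.get_state(); c=R.from_rotvec(s['tcp_rot']); p=np.array(p,float)
    if grasp: p=p+19*r.as_matrix()[:,2]
    row=np.r_[c.inv().apply(p-s['position'])/10,(c.inv()*r).as_rotvec()]
    print('clock',round(s['clock'],2),'F',s['force'].round(1),'grip',round(float(s['grip_width'])*85.4,1),'pos',s['position'].round(1)); print('q',s['q'].round(2)); print('row',row.round(2).tolist())
E
python3 - <<'E'
from h import *
for u,v in [(316,221),(361,221),(338.5,221)]: print(ray('top',u,v,70).round(1))
print(rot(0).as_matrix().round(2).tolist(), rot(np.radians(60)).as_matrix()[:,2])
step([597,-66,150],rot(0))
E
```

```text
[602.1 -16.3  70. ]
[ 599.1 -118.4   70. ]
[600.6 -67.4  70. ]
[[0.03, 1.0, 0.0], [1.0, -0.03, 0.0], [0.0, 0.0, -1.0]] [ 0.03022385  0.86549784 -0.5       ]
clock 0.1 F [-0.3  0.1 -0.5] grip 85.4 pos [ 121.1 -510.5  230.8]
q [-1.48  0.29 -0.15  1.13 -0.    1.43]
row [56.56, -32.26, 8.13, -0.0, -0.0, -1.3]
```

Request:
{"method": "step_arm", "body": {
  "series": [
    [56.6,-32.3,8.1,0,0,-1.3],
    [56.6,-32.3,8.1,0,0,-1.3],
    [56.6,-32.3,8.1,0,0,-1.3],
    [56.6,-32.3,8.1,0,0,-1.3],
    [56.6,-32.3,8.1,0,0,-1.3],
    [56.6,-32.3,8.1,0,0,-1.3],
    [56.6,-32.3,8.1,0,0,-1.3],
    [56.6,-32.3,8.1,0,0,-1.3],
    [56.6,-32.3,8.1,0,0,-1.3],
    [56.6,-32.3,8.1,0,0,-1.3],
    [56.6,-32.3,8.1,0,0,-1.3],
    [56.6,-32.3,8.1,0,0,-1.3]
  ],
  "grip": 2.8
}}

```text
clock: 1.1
position: [484.8, -170.2, 169.3]
tcp_rot: [-2.259, -2.183, 0.0]
force: [0.5, -1.4, 0.7]
grip_width: 0.329
gripper_force: 0.0
```

```bash
python3 -c "
from h import *
step([598,-67,130],rot(0))"
```

```text
clock 1.1 F [ 0.5 -1.4  0.7] grip 28.1 pos [ 484.8 -170.2  169.3]
q [-0.48  0.31 -0.29  0.97 -0.    1.13]
row [10.7, 10.96, 3.92, -0.0, -0.0, 0.0]
```

Request:
{"method": "step_arm", "body": {
  "series": [
    [10.7,11,3.9,0,0,0],
    [10.7,11,3.9,0,0,0],
    [10.7,11,3.9,0,0,0],
    [10.7,11,3.9,0,0,0],
    [10.7,11,3.9,0,0,0],
    [10.7,11,3.9,0,0,0],
    [10.7,11,3.9,0,0,0],
    [10.7,11,3.9,0,0,0]
  ]
}}

```text
clock: 1.77
position: [597.1, -70.1, 130.8]
tcp_rot: [-2.264, -2.178, 0.0]
force: [0.9, 0.3, 0.0]
grip_width: 0.327
gripper_force: 0.0
```

```bash
python3 -c "
from h import *
step([598,-67,47],rot(0))
p,d=manip.grab_frame('scene'); cv2.imwrite('pics/s1.png',cv2.resize(p[220:360,200:420,::-1],None,fx=3,fy=3))"
```

```text
clock 1.77 F [0.9 0.3 0. ] grip 27.9 pos [597.1 -70.1 130.8]
q [-0.24  0.5  -0.1   0.97 -0.    1.37]
row [0.32, 0.08, 8.38, -0.0, 0.0, -0.0]
```

View pics/s1.png

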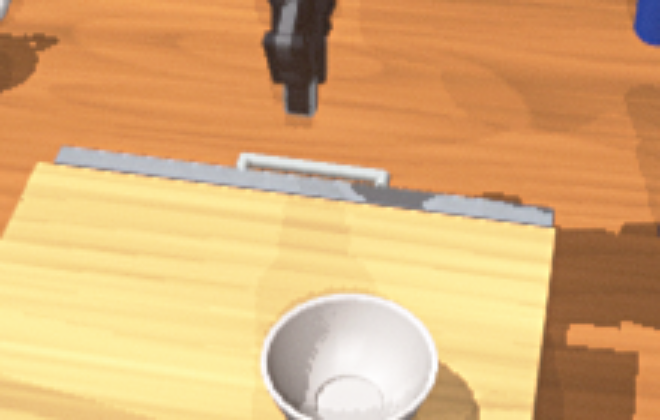

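The crop shows the fingers (300,110) above the handle bar (315,168) in front of the grey panel. That agrees with the measurement, so I descend.

Request:
{"method": "step_arm", "body": {
  "series": [
    [0.3,0.1,2,0,0,0],
    [0.3,0.1,4,0,0,0],
    [0.3,0.1,5.5,0,0,0],
    [0.3,0.1,7,0,0,0],
    [0.3,0.1,8.4,0,0,0],
    [0.3,0.1,8.4,0,0,0],
    [0.3,0.1,8.4,0,0,0]
  ]
}}

```text
clock: 2.4
position: [600.4, -67.8, 48.7]
tcp_rot: [2.262, 2.175, 0.004]
force: [0.6, -0.6, 3.2]
grip_width: 0.329
gripper_force: 1.4
```

Request:
{"method": "step_arm", "body": {
  "series": [
    [0,0,0,0,0,0],
    [0,0,0,0,0,0],
    [0,0,0,0,0,0],
    [0,0,0,0,0,0],
    [0,0,0,0,0,0],
    [0,0,0,0,0,0]
  ],
  "grip": 0
}}

```text
clock: 2.9
position: [599.1, -67.5, 47.7]
tcp_rot: [2.263, 2.177, 0.0]
force: [-0.4, -1.5, 7.0]
grip_width: 0.088
gripper_force: 58.6
```

Request:
{"method": "step_arm", "body": {
  "series": [
    [0,-0.8,0,0,0,0],
    [0,-2.2,0,0,0,0],
    [0,-4,0,0,0,0],
    [0,-6,0,0,0,0],
    [0,-8,0,0,0,0],
    [0,-10,0,0,0,0],
    [0,-11.8,0,0,0,0],
    [0,-13.2,0,0,0,0],
    [0,-14,0,0,0,0],
    [0,-14,0,0,0,0],
    [0,-14,0,0,0,0]
  ]
}}

```text
clock: 3.82
position: [458.3, -62.2, 47.6]
tcp_rot: [2.263, 2.176, -0.001]
force: [-1.4, -2.8, 11.4]
grip_width: 0.091
gripper_force: 60.2
```

Request:
{"method": "step_arm", "body": {
  "series": [
    [0,0,0,0,0,0],
    [0,0,0,0,0,0],
    [0,0,0,0,0,0],
    [0,0,0,0,0,0]
  ],
  "grip": 2.8
}}

```text
clock: 4.15
position: [458.5, -61.2, 46.5]
tcp_rot: [-2.263, -2.178, 0.001]
force: [-1.9, -1.4, 2.4]
grip_width: 0.327
gripper_force: 1.4
```

Request:
{"method": "step_arm", "body": {
  "series": [
    [0,0,-2,0,0,0],
    [0,0,-5,0,0,0],
    [0,0,-9,0,0,0],
    [0,0,-13,0,0,0],
    [0,0,-17,0,0,0],
    [0,0,-17,0,0,0],
    [0,0,-17,0,0,0]
  ]
}}

```text
clock: 4.73
position: [460.3, -61.3, 218.5]
tcp_rot: [2.26, 2.177, 0.004]
force: [-0.0, -0.6, -0.5]
grip_width: 0.325
gripper_force: 0.0
```

```bash
python3 -c "
from h import *
# pre-grasp: grasp point 110 mm back from the mill axis along tool z, mill at (433,263.6), height 70
r=rot(np.radians(60),0); g=np.array([433,263.6,70])
step(g-130*r.as_matrix()[:,2]+[0,0,0],r,True)
step([433,0,250],r,True)
"
```

```text
clock 4.73 F [-0.  -0.6 -0.5] grip 27.8 pos [460.3 -61.3 218.5]
q [-0.29  0.18 -0.33  1.05  0.    1.32]
row [22.76, -3.64, 9.27, 0.02, 1.05, -0.03]
clock 4.73 F [-0.  -0.6 -0.5] grip 27.8 pos [460.3 -61.3 218.5]
q [-0.29  0.18 -0.33  1.05  0.    1.32]
row [7.67, -3.02, -2.21, 0.02, 1.05, -0.03]
```

Request:
{"method": "step_arm", "body": {
  "series": [
    [7.7,-3,-2.2,0,1.05,0],
    [7.7,-3,-2.2,0,1.05,0],
    [7.7,-3,-2.2,0,1.05,0],
    [7.7,-3,-2.2,0,1.05,0],
    [7.7,-3,-2.2,0,1.05,0],
    [7.7,-3,-2.2,0,1.05,0],
    [7.7,-3,-2.2,0,1.05,0],
    [7.7,-3,-2.2,0,1.05,0],
    [7.7,-3,-2.2,0,1.05,0],
    [7.7,-3,-2.2,0,1.05,0],
    [7.7,-3,-2.2,0,1.05,0],
    [7.7,-3,-2.2,0,1.05,0]
  ],
  "grip": 7
}}

```text
clock: 5.73
position: [431.7, 17.4, 238.5]
tcp_rot: [-1.617, -1.557, -0.935]
force: [0.2, 0.1, 0.6]
grip_width: 0.824
gripper_force: 0.0
```

Run:
```python
from h import *
r=rot(np.radians(60),0); g=np.array([433,263.6,70])
step(g-130*r.as_matrix()[:,2],r,True)
p,d=manip.grab_frame('top'); cv2.imwrite('pics/t1.png',p[...,::-1])
np.savez('t1.npz',p=p,d=d)
```

```text
clock 5.73 F [0.2 0.1 0.6] grip 70.4 pos [431.7  17.4 238.5]
q [-0.71  0.57 -0.26  1.56  0.75  0.56]
row [-2.31, -0.43, 18.64, 0.03, -0.0, -0.02]
```

View pics/t1.png

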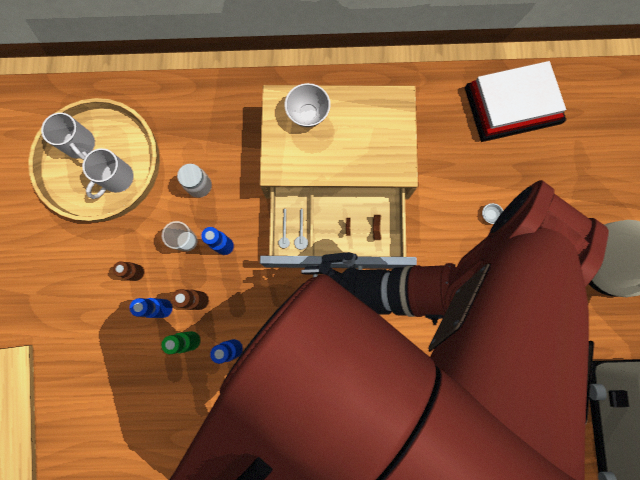

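The top view shows the drawer wide open, with the small saddle at (348,226), the big one at (377,226), and the mill untouched at (182,299). I'll measure the saddles and carry on to the mill.

Run:
```python
from h import *
z=np.load('t1.npz');p=z['p'].astype(int);d=z['d'];P=cloud('top',d)
m=((p[...,0]<110)&(p[...,0]-p[...,2]>15)).astype(np.uint8);m[:205]=0;m[250:]=0;m[:,330:]*=1;m[:,:330]=0;m[:,395:]=0
n,l,s,c=cv2.connectedComponentsWithStats(m)
for i in range(1,n):
  if s[i,4]>15:
    x,y,w,h,a=s[i]; q=P[l==i]; print(s[i],np.percentile(q[:,2],[5,50,95]).round(), ray('top',x+w/2-.5,y+h/2-.5,50).round(1), cv2.minAreaRect(np.array([ray('top',u,v,50)[:2] for v,u in np.argwhere(l==i)],np.float32)))
m=((abs(P[...,2]-92)<6)&(d>0));m[:250]=0;m[275:]=0;m[:,:255]=0;m[:,300:]=0
a=np.array([ray('top',u,v,92)[:2] for v,u in np.argwhere(m)],np.float32);print(cv2.minAreaRect(a))
```

```text
[371 215  10  25 187] [18. 33. 46.] [ 588.1 -153.2   50. ] ((588.2099609375, -152.5558624267578), (19.895719528198242, 56.69304275512695), 89.70099639892578)
[345 218   5  17  71] [18. 43. 51.] [592.4 -87.5  50. ] ((592.5045776367188, -87.52751159667969), (9.24683666229248, 37.73651123046875), 87.76826477050781)
((513.664794921875, 66.0020980834961), (85.81649780273438, 15.468772888183594), 88.36383819580078)
```

Request:
{"method": "step_arm", "body": {
  "series": [
    [-2.3,-0.4,3,0,0,0],
    [-2.3,-0.4,6,0,0,0],
    [-2.3,-0.4,9,0,0,0],
    [-2.3,-0.4,12,0,0,0],
    [-2.3,-0.4,15,0,0,0],
    [-2.3,-0.4,17.5,0,0,0],
    [-2.3,-0.4,18.6,0,0,0],
    [-2.3,-0.4,18.6,0,0,0],
    [-2.3,-0.4,18.6,0,0,0]
  ]
}}

```text
clock: 6.53
position: [433.4, 167.6, 127.0]
tcp_rot: [-1.615, -1.561, -0.936]
force: [-0.2, -0.2, -0.6]
grip_width: 0.821
gripper_force: 0.0
```

Run:
```python
from h import *
r=rot(np.radians(60),0); g=np.array([433,263.6,70])
step(g,r,True)
p,d=manip.grab_frame('scene'); cv2.imwrite('pics/s2.png',p[...,::-1])
```

```text
clock 6.53 F [-0.2 -0.2 -0.6] grip 70.1 pos [433.4 167.6 127. ]
q [-0.43  0.6  -0.56  1.    0.93  0.88]
row [-0.16, -0.45, 13.05, 0.03, -0.0, -0.02]
```

View pics/s2.png

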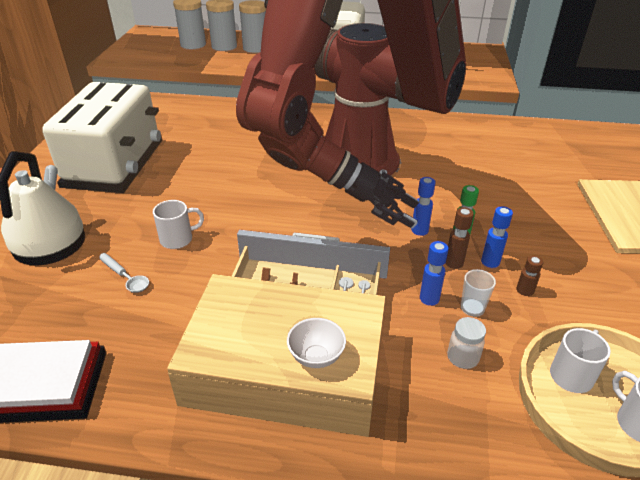

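The scene view shows the open gripper (405,215) pointing at the mill (458,240), with the corridor clear and the decoys to either side. I advance and grip the body.

Request:
{"method": "step_arm", "body": {
  "series": [
    [-0.2,-0.5,2,0.03,0,0],
    [-0.2,-0.5,4,0.03,0,0],
    [-0.2,-0.5,6,0.03,0,0],
    [-0.2,-0.5,8,0.03,0,0],
    [-0.2,-0.5,9.8,0.03,0,0],
    [-0.2,-0.5,11.4,0.03,0,0],
    [-0.2,-0.5,12.5,0.03,0,0],
    [-0.2,-0.5,13,0.03,0,0],
    [-0.2,-0.5,13,0.03,0,0],
    [-0.2,-0.5,13,0.03,0,0]
  ]
}}

```text
clock: 7.42
position: [433.4, 278.2, 60.1]
tcp_rot: [-1.596, -1.564, -0.91]
force: [-0.5, 0.9, -0.3]
grip_width: 0.818
gripper_force: 0.0
```

Run:
```python
from h import *
r=rot(np.radians(60),0); g=np.array([433,263.6,70])
step(g,r,True)
for n in ['scene','top']:
  p,d=manip.grab_frame(n); u,v=map(int,proj(n,[433,264,100])); c=cv2.resize(p[max(v-50,0):v+50,u-65:u+65,::-1],None,fx=3,fy=3); c=c[:300]
  if n=='scene': A=c
cv2.imwrite('pics/g.png',np.hstack([A,c]))
```

```text
clock 7.42 F [-0.5  0.9 -0.3] grip 69.8 pos [433.4 278.2  60.1]
q [-0.18  0.67 -0.68  0.51  1.02  1.25]
row [0.12, -0.04, 0.14, 0.0, -0.0, -0.02]
```

View pics/g.png

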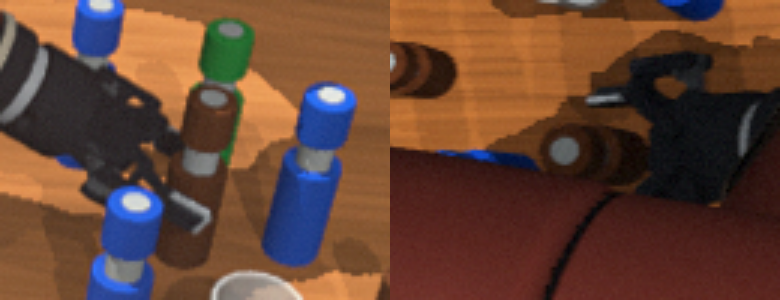

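The mill's body is between the fingers (left crop at (190,215)), and no decoy is touched. I close.

Request:
{"method": "step_arm", "body": {
  "series": [
    [0,0,0,0,0,0],
    [0,0,0,0,0,0],
    [0,0,0,0,0,0],
    [0,0,0,0,0,0],
    [0,0,0,0,0,0],
    [0,0,0,0,0,0]
  ],
  "grip": 3.8
}}

```text
clock: 8.02
position: [433.3, 278.7, 60.1]
tcp_rot: [-1.596, -1.563, -0.91]
force: [0.0, -3.4, 6.3]
grip_width: 0.495
gripper_force: 60.3
```

Run:
```python
from h import *
s=manip.get_state();c=R.from_rotvec(s['tcp_rot']);print(c.as_matrix().round(3),s['position']-19*c.as_matrix()[:,2])
step(s['position']+[0,0,170],c)
```

```text
[[ 0.018  1.     0.004]
 [ 0.497 -0.012  0.868]
 [ 0.868 -0.014 -0.497]] [433.22498319 262.20118299  69.55297524]
clock 8.02 F [ 0.  -3.4  6.3] grip 42.3 pos [433.3 278.7  60.1]
q [-0.18  0.67 -0.68  0.51  1.03  1.25]
row [14.75, -0.24, -8.45, 0.0, 0.0, 0.0]
```

Request:
{"method": "step_arm", "body": {
  "series": [
    [1.0,0,-0.6,0,0,0],
    [2.6,0,-1.5,0,0,0],
    [4.6,-0.1,-2.7,0,0,0],
    [6.9,-0.1,-4,0,0,0],
    [9.2,-0.2,-5.3,0,0,0],
    [11.4,-0.2,-6.6,0,0,0],
    [13.4,-0.2,-7.7,0,0,0],
    [14.7,-0.2,-8.4,0,0,0],
    [14.7,-0.2,-8.4,0,0,0],
    [14.7,-0.2,-8.4,0,0,0]
  ]
}}

```text
clock: 8.85
position: [433.3, 278.9, 228.7]
tcp_rot: [-1.596, -1.565, -0.909]
force: [-1.3, -0.2, -2.2]
grip_width: 0.494
gripper_force: 61.1
```

Run:
```python
from h import *
# groove target above cradle (591,-89): grasp pt is 30 mm toward -y'
y=np.array([np.sin(-YAW),np.cos(YAW)]); g=np.array([591,-89])-30.5*y; print(g)
step([*g,200],rot(np.radians(-30)),True)
step([500,60,270],rot(np.radians(15)),True)
```

```text
[ 589.93556535 -119.48142022]
clock 8.85 F [-1.3 -0.2 -2.2] grip 42.1 pos [433.3 278.9 228.7]
q [-0.17  0.36 -0.56  0.94  1.02  1.25]
row [-23.95, 16.16, -33.06, -0.02, -1.57, 0.02]
clock 8.85 F [-1.3 -0.2 -2.2] grip 42.1 pos [433.3 278.9 228.7]
q [-0.17  0.36 -0.56  0.94  1.02  1.25]
row [-8.55, 6.9, -19.67, -0.03, -0.79, 0.01]
```

Request:
{"method": "step_arm", "body": {
  "series": [
    [-0.6,0.5,-1.4,0,-0.05,0],
    [-1.7,1.4,-3.9,0,-0.15,0],
    [-3.0,2.4,-6.9,-0.01,-0.26,0],
    [-4.3,3.5,-9.8,-0.02,-0.38,0],
    [-5.6,4.5,-12.8,-0.02,-0.5,0],
    [-6.9,5.6,-15.8,-0.03,-0.61,0.01],
    [-8.0,6.5,-18.4,-0.03,-0.73,0.01],
    [-8.6,6.9,-19.7,-0.03,-0.79,0.01],
    [-8.6,6.9,-19.7,-0.03,-0.79,0.01]
  ]
}}

```text
clock: 9.6
position: [501.2, 63.7, 250.7]
tcp_rot: [-2.126, -2.049, -0.277]
force: [0.5, 1.1, -1.8]
grip_width: 0.501
gripper_force: 61.2
```

Run:
```python
from h import *
step([589.9,-119.5,190],rot(np.radians(-30)),True)
```

```text
clock 9.6 F [ 0.5  1.1 -1.8] grip 42.8 pos [501.2  63.7 250.7]
q [-0.18  0.24 -0.2   1.17  0.25  1.42]
row [-20.27, 9.52, 2.69, 0.0, -0.78, -0.0]
```

Request:
{"method": "step_arm", "body": {
  "series": [
    [-1.2,0.6,0.2,0,-0.04,0],
    [-3.4,1.6,0.4,0,-0.12,0],
    [-6,2.8,0.8,0,-0.23,0],
    [-8.7,4.1,1.1,0,-0.34,0],
    [-11.4,5.4,1.5,0,-0.45,0],
    [-14,6.6,1.9,0,-0.56,0],
    [-16.6,7.8,2.2,0,-0.66,0],
    [-18.8,8.8,2.5,0,-0.74,0],
    [-20,9.4,2.7,0,-0.78,0],
    [-20.3,9.5,2.7,0,-0.78,0],
    [-20.3,9.5,2.7,0,-0.78,0],
    [-20.3,9.5,2.7,0,-0.78,0]
  ]
}}

```text
clock: 10.6
position: [587.2, -127.6, 172.3]
tcp_rot: [1.971, 1.897, -0.521]
force: [0.4, -1.0, -2.0]
grip_width: 0.499
gripper_force: 61.2
```

Run:
```python
from h import *
step([589.9,-119.5,90],rot(np.radians(-30)),True)
o=[]
for n in ['scene','top']:
  p,d=manip.grab_frame(n); np.savez(f'l_{n}.npz',p=p,d=d); u,v=map(int,proj(n,[590,-110,90])); print(n,u,v)
  o.append(cv2.resize(p[v-75:v+75,u-65:u+65,::-1],None,fx=3,fy=3))
cv2.imwrite('pics/l.png',np.hstack(o))
```

```text
clock 10.6 F [ 0.4 -1.  -2. ] grip 42.6 pos [ 587.2 -127.6  172.3]
q [-0.07  0.49 -0.13  0.93 -0.52  1.54]
row [4.77, 0.23, 8.65, -0.0, -0.01, -0.0]
scene 283 262
top 358 223
```

View pics/l.png

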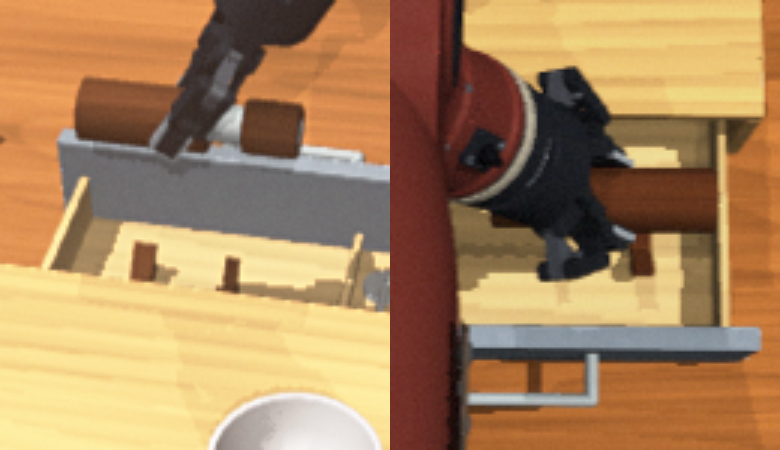

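The mill lies level over the drawer, with its head end at left-crop (303,130) and base end at (77,110). The small saddle is at (231,275) and the big one at (144,262).

Run:
```python
from h import *
s=manip.get_state();M=R.from_rotvec(s['tcp_rot']).as_matrix();g=s['position']-19*M[:,2];print('grasp',g.round(1),M.round(3).tolist())
y=np.array([.035,1,0]);
for n in ['scene','top']:
  z=np.load(f'l_{n}.npz');p=z['p'].astype(int);P=cloud(n,z['d'])
  m=((p[...,0]<125)&(p[...,0]-p[...,2]>25)).astype(np.uint8)
  u0,v0={'scene':(283,262),'top':(358,223)}[n]; k=np.zeros_like(m);k[v0-75:v0+75,u0-65:u0+65]=1;m*=k
  N,l,st,c=cv2.connectedComponentsWithStats(m)
  for i in range(1,N):
    if st[i,4]>25:
      x,yy,w,h,a=st[i];q=P[l==i];zc=np.median(q[:,2]);lo,hi=np.percentile(q,[3,97],0)
      print(n,st[i],'med',np.median(q,0).round(1),'range',lo.round(1),hi.round(1))
      for zz in (50,g[2]): print('   ray ends',zz,ray(n,x-.5,yy+h/2,zz).round(1),ray(n,x+w-.5,yy+h/2,zz).round(1),'top',ray(n,x+w/2-.5,yy,zz).round(1))
```

```text
grasp [ 588.2 -118.4  190.1] [[0.034, 0.999, -0.016], [0.868, -0.038, -0.495], [-0.495, 0.003, -0.869]]
scene [243 221  32  15 306] med [ 605.8 -159.3  190.6] range [ 599.9 -185.   175.3] [ 609.3 -130.3  200.2]
   ray ends 50 [ 438.7 -240.6   50. ] [ 427.5 -164.7   50. ] top [ 404.1 -209.2   50. ]
   ray ends 190.0880948595286 [ 611.6 -185.3  190.1] [ 602.3 -122.4  190.1] top [ 582.9 -159.3  190.1]
scene [298 220  21  20 336] med [603.1 -55.9 196.3] range [586.5 -73.5 177.4] [609.2 -38.2 204.9]
   ray ends 50 [ 425.2 -109.2   50. ] [417.9 -59.5  50. ] top [382.5 -90.4  50. ]
   ray ends 190.0880948595286 [600.4 -76.4 190.1] [594.3 -35.2 190.1] top [565.  -60.9 190.1]
scene [236 248  13  29 131] med [ 553.5 -212.    41.1] range [ 514.1 -213.9   25.6] [ 595.4 -210.3   55.5]
   ray ends 50 [ 560.8 -226.    50. ] [ 556.6 -197.4   50. ] top [ 509.7 -224.    50. ]
   ray ends 190.0880948595286 [ 712.7 -173.2  190.1] [ 709.2 -149.5  190.1] top [ 670.4 -171.5  190.1]
scene [292 273   6  12  45] med [584.8 -88.1  41.9] range [576.7 -92.3  25. ] [609.3 -84.3  51.9]
   ray ends 50 [595.4 -93.2 
[... 892 characters left out ...]
 [495.3 -75.8  50. ]
   ray ends 190.0880948595286 [470.9 -40.6 190.1] [469.3 -95.5 190.1] top [480.9 -68.4 190.1]
top [363 268  36   2  42] med [ 4.971e+02 -1.728e+02  3.000e-01] range [ 494.8 -202.7   -3.6] [ 499.2 -127.9   17.1]
   ray ends 50 [ 491.7 -118.9   50. ] [ 489.4 -200.7   50. ] top [ 492.9 -159.9   50. ]
   ray ends 190.0880948595286 [ 477.9 -105.6  190.1] [ 475.9 -176.1  190.1] top [ 478.8 -141.   190.1]
top [317 283  27   8  69] med [ 4.63e+02 -3.55e+01 -2.00e-01] range [415.1 -70.5  -4.9] [466.2 -19.  689.7]
   ray ends 50 [453.9 -13.2  50. ] [452.1 -74.2  50. ] top [462. -44.  50.]
   ray ends 190.0880948595286 [445.2 -14.4 190.1] [443.7 -67.1 190.1] top [452.2 -41.  190.1]
```

Run:
```python
from h import *
z=np.load('l_top.npz');p=z['p'].astype(int);P=cloud('top',z['d'])
z0=np.load('top0.npz');p0=z0['p'].astype(int);P0=cloud('top',z0['d'])
for nm,pp,PP,u,v in [('old',p0,P0,345,221),('new',p,P,345,281)]:
  for uu in (335,345,350):
    c=pp[v-6:v+7,uu].sum(-1); print(nm,uu,c.tolist(),[int(a) for a in PP[v-6:v+7,uu,2]])
  print(ray('top',u,v,71).round(1))
```

```text
old 335 [256, 250, 265, 269, 258, 369, 510, 507, 401, 247, 247, 132, 132] [0, 1, -4, 1, 0, 64, 70, 70, 67, 65, -2, -1, 1]
old 345 [255, 253, 277, 273, 260, 316, 501, 515, 404, 254, 275, 280, 286] [-2, -3, -1, -1, -5, 68, 74, 72, 67, 64, -1, -5, -1]
old 350 [247, 270, 267, 256, 266, 297, 496, 514, 418, 277, 251, 270, 274] [-1, -7, -2, 0, -1, 67, 69, 68, 67, 65, -4, -3, 0]
[600.  -82.1  71. ]
new 335 [320, 320, 351, 373, 484, 612, 604, 481, 211, 185, 342, 340, 316] [2, 0, 0, 0, 69, 68, 71, 69, 0, 2, -3, 1, -1]
new 345 [336, 332, 340, 339, 401, 509, 562, 487, 315, 344, 340, 345, 319] [-3, 0, -2, 0, 68, 68, 67, 70, 64, -2, -1, -4, -2]
new 350 [311, 295, 328, 319, 344, 505, 560, 492, 336, 354, 347, 347, 315] [0, -2, 0, -1, 66, 69, 66, 69, 65, 0, -3, 0, 2]
[464.1 -77.   71. ]
```

Run:
```python
from h import *
step([590.5,-120,70],rot(np.radians(-30)),True)
```

```text
clock 10.7 F [-0.2  0.4 -2.7] grip 42.0 pos [ 587.9 -127.8  173.6]
q [-0.07  0.49 -0.13  0.93 -0.52  1.54]
row [5.81, 0.2, 10.51, 0.0, -0.01, -0.0]
```

Request:
{"method": "step_arm", "body": {
  "series": [
    [0.4,0.2,0.8,0,-0.01,0],
    [1.2,0.2,2.2,0,-0.01,0],
    [2.2,0.2,4,0,-0.01,0],
    [3.2,0.2,5.9,0,-0.01,0],
    [4.2,0.2,7.7,0,-0.01,0],
    [5.1,0.2,9.2,0,-0.01,0],
    [5.6,0.2,10.2,0,-0.01,0],
    [5.8,0.2,10.5,0,-0.01,0],
    [5.8,0.2,10.5,0,-0.01,0],
    [5.8,0.2,10.5,0,-0.01,0]
  ]
}}

```text
clock: 11.53
position: [590.9, -130.1, 54.1]
tcp_rot: [1.962, 1.888, -0.529]
force: [0.8, -0.2, -1.9]
grip_width: 0.494
gripper_force: 61.2
```

Run:
```python
from h import *
step([590.5,-120,54],rot(np.radians(-30)),True)
p,d=manip.grab_frame('scene');np.savez('m_scene.npz',p=p,d=d);cv2.imwrite('pics/m.png',cv2.resize(p[215:315,215:345,::-1],None,fx=5,fy=5))
```

```text
clock 11.53 F [ 0.8 -0.2 -1.9] grip 42.2 pos [ 590.9 -130.1   54.1]
q [-0.07  0.62 -0.25  0.67 -0.53  1.54]
row [0.89, -0.08, 1.4, 0.0, 0.01, -0.0]
```

View pics/m.png

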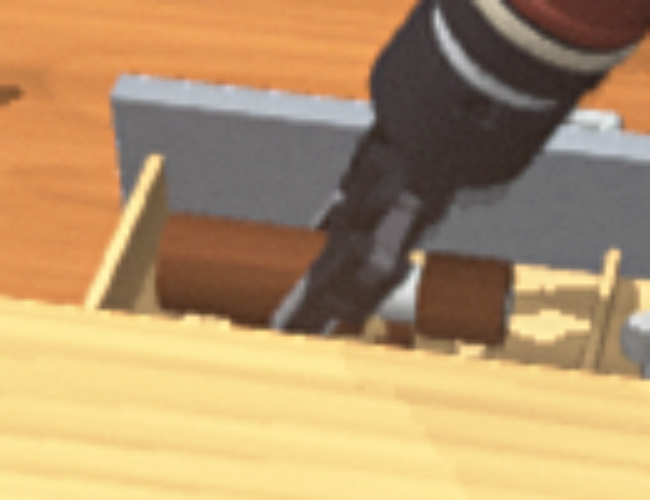

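The mill is just above the cradle: neck left of the head's face (417,300), small saddle (388–415,333) below. I'll check the alignment along y numerically.

Run:
```python
from h import *
for q in [(610,-88,45),(610,-88,70),(603,-76,70),(603,-88,70),(610,-88,48)]: print(q,np.round((np.array(proj('scene',q))-[215,215])*5,0))
z=np.load('m_scene.npz');p=z['p'].astype(int);P=cloud('scene',z['d'])
m=((p[...,0]<140)&(p[...,0]-p[...,2]>25)).astype(np.uint8);k=np.zeros_like(m);k[250:290,240:322]=1;m*=k
N,l,st,c=cv2.connectedComponentsWithStats(m,connectivity=4)
for i in range(1,N):
  if st[i,4]>8:q=P[l==i];print(st[i],np.percentile(q,[3,50,97],0).round(1).tolist())
for v in (280,281,282): print(v,[(u,P[v,u].round(0).tolist(),p[v,u].tolist()) for u in range(288,302,2)])
```

```text
(610, -88, 45) [389. 353.]
(610, -88, 70) [387. 310.]
(603, -76, 70) [418. 302.]
(603, -88, 70) [390. 299.]
(610, -88, 48) [388. 348.]
[240 250  41  31 541] [[522.9, -212.7, 24.9], [604.8, -166.6, 73.3], [612.8, -124.2, 90.0]]
[290 266  28  19 349] [[581.6, -90.9, 31.8], [605.0, -59.2, 76.6], [612.5, -39.7, 86.2]]
[281 278   9   5  23] [[567.9, -111.8, 21.1], [609.9, -105.2, 55.5], [644.9, -94.3, 96.9]]
280 [(288, [568.0, -107.0, 19.0], [157, 128, 89]), (290, [567.0, -102.0, 19.0], [174, 142, 99]), (292, [588.0, -94.0, 40.0], [117, 82, 55]), (294, [587.0, -89.0, 40.0], [101, 62, 40]), (296, [583.0, -86.0, 37.0], [100, 69, 49]), (298, [612.0, -76.0, 65.0], [89, 63, 42]), (300, [608.0, -72.0, 62.0], [95, 63, 43])]
281 [(288, [569.0, -107.0, 17.0], [162, 134, 97]), (290, [571.0, -102.0, 20.0], [159, 131, 92]), (292, [570.0, -97.0, 20.0], [124, 92, 63]), (294, [589.0, -89.0, 39.0], [101, 63, 43]), (296, [586.0, -85.0, 37.0], [95, 61, 40]), (298, [607.0, -77.0, 57.0], [106, 77, 56]), (300, [612.0, -72.0, 62.0], [85, 56, 40])]
282 [(288, [574.0, -106.0, 19.0], [155, 127, 90]), (290, [607.0, -94.0, 51.0], [124, 93, 67]), (292, [588.0, -94.0, 34.0], [103, 73, 51]), (294, [590.0, -89.0, 36.0], [88, 58, 38]), (296, [588.0, -85.0, 35.0], [88, 60, 41]), (298, [570.0, -84.0, 19.0], [146, 122, 84]), (300, [606.0, -73.0, 53.0], [110, 83, 58])]
```

Neck and saddle centres agree within about 1.5 mm, so I lower gently.

Request:
{"method": "step_arm", "body": {
  "series": [
    [0.1,0,0.3,0,0,0],
    [0.3,0,0.6,0,0,0],
    [0.45,0,0.85,0,0,0],
    [0.55,0,1.05,0,0,0],
    [0.65,0,1.2,0,0,0],
    [0.7,0,1.3,0,0,0],
    [0.7,0,1.3,0,0,0]
  ]
}}

```text
clock: 12.17
position: [593.3, -130.8, 41.7]
tcp_rot: [1.959, 1.884, -0.525]
force: [-0.1, 5.9, 18.5]
grip_width: 0.5
gripper_force: 63.4
```

Run:
```python
from h import *
step([590.5,-119.5,54],rot(np.radians(-30)),True)
```

```text
clock 12.17 F [-0.1  5.9 18.5] grip 42.7 pos [ 593.3 -130.8   41.7]
q [-0.07  0.64 -0.26  0.64 -0.53  1.54]
row [0.36, -0.33, 0.27, 0.01, 0.01, -0.01]
```

Run:
```python
from h import *
p,d=manip.grab_frame('scene');P=cloud('scene',d)
a=cv2.resize(p[240:300,235:335,::-1],None,fx=6,fy=6)
p2,d2=manip.grab_frame('top');b=cv2.resize(p2[185:260,320:420,::-1],None,fx=3,fy=3)
b=cv2.copyMakeBorder(b,0,360-225,0,0,cv2.BORDER_CONSTANT)[:, :200*3];cv2.imwrite('pics/n.png',cv2.resize(np.hstack([a,b]),None,fx=.88,fy=.88))
p=p.astype(int);m=((p[...,0]<140)&(p[...,0]-p[...,2]>25)).astype(np.uint8);k=np.zeros_like(m);k[250:295,240:322]=1;m*=k
N,l,st,c=cv2.connectedComponentsWithStats(m,connectivity=4)
for i in range(1,N):
  if st[i,4]>8:q=P[l==i];print(st[i],np.percentile(q,[3,50,97],0).round(1).tolist())
# top ridge heights along y
for u in list(range(250,280,5))+list(range(299,318,4)):
  q=P[250:295,u];w=m[250:295,u]>0
  if w.sum()>2: t=q[w];i=t[:,2].argmax();print(u,t[i].round(1))
```

```text
[240 250  13  27 123] [[514.5, -213.4, 20.0], [546.1, -211.7, 37.8], [576.7, -209.6, 56.2]]
[249 263  32   9  79] [[581.6, -184.8, 72.6], [589.5, -148.7, 75.6], [623.6, -110.7, 108.5]]
[296 270  22  17 274] [[587.9, -76.6, 50.6], [606.3, -57.4, 67.5], [614.9, -39.7, 74.3]]
[246 271  32  10 208] [[604.8, -188.2, 56.4], [610.3, -159.8, 65.2], [615.9, -127.9, 73.8]]
[280 275   6   5  12] [[641.4, -105.2, 93.3], [651.1, -100.8, 107.0], [654.7, -94.9, 111.5]]
250 [ 589.6 -184.    76.4]
255 [ 588.5 -173.3   76.8]
260 [ 589.8 -162.    76.6]
265 [ 592.3 -150.5   77.4]
270 [1447.2   82.1  867.2]
275 [1447.2   82.1  867.2]
299 [617.7 -71.9 110.2]
303 [595.2 -67.8  73.6]
307 [598.1 -58.7  74.6]
311 [596.3 -50.4  74.1]
315 [597.3 -41.7  73.3]
```

View pics/n.png

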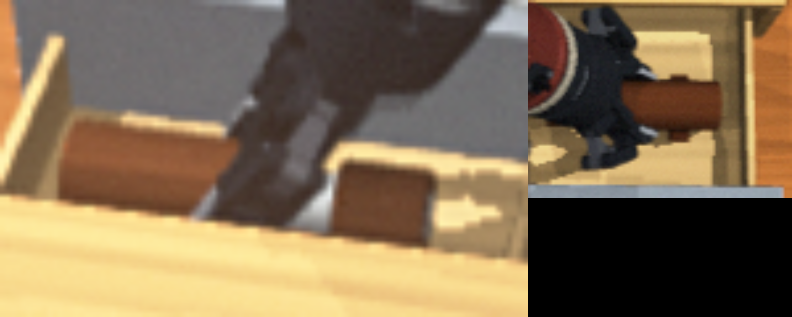

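The mill is seated: body top is at z≈76.6 and head top at ≈74, so the axis is at ≈54.5 as required, and both saddle flanks show beside it. I release it and retreat along the tool axis.

Request:
{"method": "step_arm", "body": {
  "series": [
    [0,0,0,0,0,0],
    [0,0,0,0,0,0],
    [0,0,0,0,0,0],
    [0,0,0,0,0,0],
    [0,0,0,0,0,0]
  ],
  "grip": 6
}}

```text
clock: 12.68
position: [590.1, -130.6, 38.3]
tcp_rot: [1.962, 1.889, -0.531]
force: [-0.5, 0.1, -0.0]
grip_width: 0.704
gripper_force: 0.0
```

Request:
{"method": "step_arm", "body": {
  "series": [
    [0,0,-0.6,0,0,0],
    [0,0,-1.5,0,0,0],
    [0,0,-3,0,0,0],
    [0,0,-5,0,0,0],
    [0,0,-7.5,0,0,0],
    [0,0,-10,0,0,0],
    [0,0,-13,0,0,0],
    [0,0,-15,0,0,0],
    [0,0,-15,0,0,0]
  ]
}}

```text
clock: 13.43
position: [595.2, -52.6, 172.7]
tcp_rot: [1.96, 1.887, -0.522]
force: [0.9, 0.3, 0.5]
grip_width: 0.702
gripper_force: 0.0
```

Run:
```python
from h import *
p,d=manip.grab_frame('scene');P=cloud('scene',d)
p=p.astype(int);m=((p[...,0]<140)&(p[...,0]-p[...,2]>25)).astype(np.uint8);k=np.zeros_like(m);k[250:295,240:322]=1;m*=k
for u in list(range(250,290,6))+list(range(301,318,4)):
  q=P[250:295,u];w=m[250:295,u]>0
  if w.sum()>2: t=q[w];i=t[:,2].argmax();print(u,t[i].round(1))
step([440,-61,170],rot(0))
```

```text
250 [ 584.6 -185.4   74.7]
256 [ 588.  -171.2   76.6]
262 [ 591.2 -157.2   78.5]
268 [ 595.  -143.4   77.8]
274 [ 589.7 -131.4   77.6]
280 [ 598.4 -116.7   75.8]
286 [ 595.1 -104.3   77.3]
301 [596.  -71.9  73.8]
305 [594.6 -63.6  73.7]
309 [597.1 -54.6  74.3]
313 [593.4 -46.6  74.9]
clock 13.48 F [ 0.3 -0.3 -1.1] grip 60.1 pos [594.4 -53.5 170.6]
q [ 0.06  0.53 -0.07  1.02 -0.53  1.68]
row [-1.15, -15.41, 0.62, 0.01, 0.53, -0.0]
```

Released and still seated. Next, shut fingers go in front of the handle to push the drawer.

Request:
{"method": "step_arm", "body": {
  "series": [
    [-1.3,-3,0.6,0.01,0.1,0],
    [-1.3,-6,0.6,0.01,0.2,0],
    [-1.3,-9,0.6,0.01,0.3,0],
    [-1.3,-12,0.6,0.01,0.4,0],
    [-1.3,-15,0.6,0.01,0.5,0],
    [-1.3,-16.9,0.6,0.01,0.53,0],
    [-1.3,-16.9,0.6,0.01,0.53,0],
    [-1.3,-16.9,0.6,0.01,0.53,0],
    [-1.3,-16.9,0.6,0.01,0.53,0]
  ],
  "grip": 0
}}

```text
clock: 14.23
position: [423.8, -63.0, 168.9]
tcp_rot: [-2.263, -2.173, 0.008]
force: [-0.0, -0.3, 0.1]
grip_width: -0.001
gripper_force: 0.0
```

Run:
```python
from h import *
step([425,-61,52],rot(0))
```

```text
clock 14.23 F [-0.  -0.3  0.1] grip -0.1 pos [423.8 -63.  168.9]
q [-0.32  0.16 -0.49  0.92 -0.    1.29]
row [0.22, 0.19, 11.69, -0.01, 0.0, -0.01]
```

Request:
{"method": "step_arm", "body": {
  "series": [
    [0.2,0,3,0,0,0],
    [0.2,0,6,0,0,0],
    [0.2,0,9,0,0,0],
    [0.2,0,11,0,0,0],
    [0.2,0,11.7,0,0,0],
    [0.2,0,11.7,0,0,0],
    [0.2,0.5,11.7,0,0,0],
    [0.2,1,11.7,0,0,0],
    [0.2,1.5,11.7,0,0,0],
    [0.2,2,11.7,0,0,0],
    [0.2,2.5,11.7,0,0,0],
    [0.2,3,11.7,0,0,0]
  ]
}}

```text
clock: 15.23
position: [453.2, -62.0, 52.2]
tcp_rot: [-2.262, -2.173, 0.008]
force: [-1.7, 0.3, 0.4]
grip_width: 0.001
gripper_force: 1.0
```

Request:
{"method": "step_arm", "body": {
  "series": [
    [0,0.5,0,0,0,0],
    [0,1.1,0,0,0,0],
    [0,1.8,0,0,0,0],
    [0,2.6,0,0,0,0],
    [0,3.4,0,0,0,0],
    [0,4.2,0,0,0,0],
    [0,5,0,0,0,0],
    [0,5.8,0,0,0,0],
    [0,6.6,0,0,0,0],
    [0,7.3,0,0,0,0],
    [0,7.8,0,0,0,0],
    [0,8,0,0,0,0]
  ]
}}

```text
clock: 16.23
position: [533.6, -65.2, 51.2]
tcp_rot: [-2.262, -2.173, 0.007]
force: [-1.0, -0.4, 0.4]
grip_width: 0.002
gripper_force: 0.6
```

Request:
{"method": "step_arm", "body": {
  "series": [
    [0,0.3,0,0,0,0],
    [0,0.8,0,0,0,0],
    [0,1.4,0,0,0,0],
    [0,2,0,0,0,0],
    [0,2.6,0,0,0,0],
    [0,3.2,0,0,0,0],
    [0,3.8,0,0,0,0],
    [0,4.3,0,0,0,0],
    [0,4.6,0,0,0,0],
    [0,4.8,0,0,0,0],
    [0,4.8,0,0,0,0]
  ]
}}

```text
clock: 17.15
position: [581.3, -67.1, 50.9]
tcp_rot: [-2.262, -2.173, 0.007]
force: [-0.1, 0.4, 0.2]
grip_width: -0.001
gripper_force: 0.0
```

Request:
{"method": "step_arm", "body": {
  "series": [
    [0,0.1,0,0,0,0],
    [0,0.2,0,0,0,0],
    [0,0.3,0,0,0,0],
    [0,0.4,0,0,0,0],
    [0,0.5,0,0,0,0],
    [0,0.6,0,0,0,0],
    [0,0.7,0,0,0,0],
    [0,0.8,0,0,0,0],
    [0,0.8,0,0,0,0],
    [0,0.8,0,0,0,0]
  ]
}}

```text
clock: 17.98
position: [588.9, -67.3, 50.9]
tcp_rot: [-2.262, -2.173, 0.007]
force: [-0.0, -0.2, -0.1]
grip_width: 0.001
gripper_force: 0.1
```

Run:
```python
from h import *
p,d=manip.grab_frame('top');P=cloud('top',d);cv2.imwrite('pics/c.png',p[...,::-1])
m=((abs(P[...,2]-91)<7)&(d>0));m[:180]=0;m[220:]=0;m[:,:255]=0;m[:,430:]=0
a=np.array([ray('top',u,v,92)[:2] for v,u in np.argwhere(m)],np.float32);print(cv2.minAreaRect(a))
step([600,-68,52],rot(0))
```

```text
((657.8068237304688, -68.27790832519531), (348.3307800292969, 32.43115234375), 88.2530288696289)
clock 18.03 F [-0.8 -0.3 -0.1] grip -0.2 pos [588.9 -67.3  50.9]
q [-0.24  0.57 -0.21  0.79 -0.    1.37]
row [-0.02, 1.11, -0.12, -0.01, -0.0, -0.01]
```

Request:
{"method": "step_arm", "body": {
  "series": [
    [0,0.1,0,0,0,0],
    [0,0.2,0,0,0,0],
    [0,0.3,0,0,0,0],
    [0,0.4,0,0,0,0],
    [0,0.5,0,0,0,0],
    [0,0.6,0,0,0,0],
    [0,0.6,0,0,0,0]
  ]
}}

```text
clock: 18.62
position: [594.9, -67.6, 50.8]
tcp_rot: [-2.262, -2.173, 0.008]
force: [-0.5, 0.2, -1.2]
grip_width: 0.0
gripper_force: 0.2
```

Request:
{"method": "step_arm", "body": {
  "series": [
    [0,0.1,0,0,0,0],
    [0,0.2,0,0,0,0],
    [0,0.3,0,0,0,0],
    [0,0.4,0,0,0,0],
    [0,0.4,0,0,0,0]
  ]
}}

```text
clock: 19.03
position: [598.8, -67.7, 50.8]
tcp_rot: [-2.262, -2.173, 0.008]
force: [-1.0, 0.3, 0.8]
grip_width: 0.001
gripper_force: 0.3
```

Request:
{"method": "step_arm", "body": {
  "series": [
    [0,0.1,0,0,0,0],
    [0,0.2,0,0,0,0],
    [0,0.3,0,0,0,0],
    [0,0.3,0,0,0,0]
  ]
}}

```text
clock: 19.37
position: [599.7, -67.7, 50.6]
tcp_rot: [-2.26, -2.171, 0.012]
force: [-9.0, -0.5, 6.9]
grip_width: 0.0
gripper_force: 4.6
```

Request:
{"method": "step_arm", "body": {
  "series": [
    [0,0.1,0,0,0,0],
    [0,0.2,0,0,0,0],
    [0,0.3,0,0,0,0],
    [0,0.3,0,0,0,0]
  ]
}}

```text
clock: 19.7
position: [599.9, -67.7, 50.3]
tcp_rot: [-2.258, -2.168, 0.017]
force: [-19.7, -0.1, 13.1]
grip_width: 0.001
gripper_force: 9.9
```

Run:
```python
from h import *
p,d=manip.grab_frame('top');P=cloud('top',d)
cv2.imwrite('pics/c2.png',cv2.resize(p[170:245,250:430,::-1],None,fx=4,fy=4))
step([610,-68,52],rot(0))
```

```text
clock 19.75 F [-18.5  -0.7  14.1] grip -0.4 pos [599.9 -67.6  50.3]
q [-0.23  0.6  -0.17  0.82 -0.    1.38]
row [0.01, 1.01, -0.19, -0.02, 0.0, -0.01]
```

View pics/c2.png

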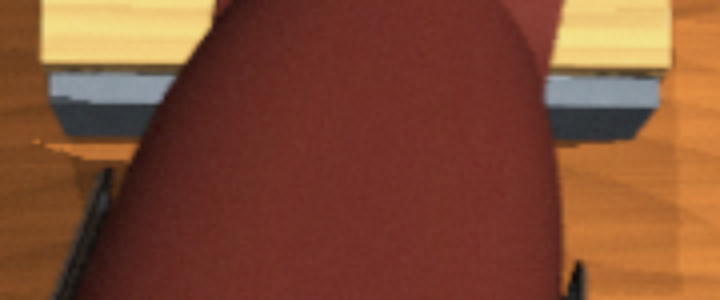

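The drawer has met its stop (force rose to 19 N without motion) and the panel is flush with the carcass at rows 65–70. I back off and clear.

Request:
{"method": "step_arm", "body": {
  "series": [
    [0,-0.5,0,0,0,0],
    [0,-1.5,0,0,0,0],
    [0,-3,0,0,0,0],
    [0,-5,0,0,0,0],
    [0,-7,-1,0,0,0],
    [0,-9,-4,0,0,0],
    [0,-11,-8,0,0,0],
    [0,-13,-12,0,0,0],
    [0,-15,-15,0,0,0],
    [0,-15,-15,0,0,0],
    [0,-15,-15,0,0,0]
  ]
}}

```text
clock: 20.67
position: [456.9, -62.4, 204.2]
tcp_rot: [-2.266, -2.176, 0.003]
force: [0.9, 0.4, -0.0]
grip_width: -0.001
gripper_force: 0.0
```

Run:
```python
from h import *
p,d=manip.grab_frame('scene');P=cloud('scene',d)
cv2.imwrite('pics/f.png',p[...,::-1])
```

```text
(no output)
```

View pics/f.png

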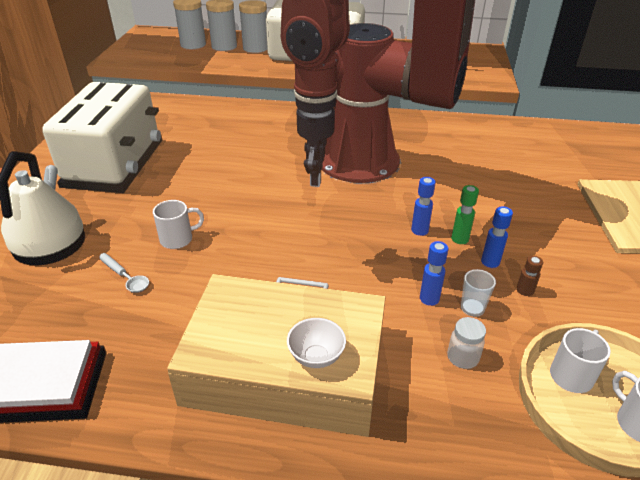

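The view shows the drawer shut (front edge row ~285), everything else in place and the robot clear, so I hand in.

```bash
python3 -c "
from station import manip
print(manip.close_job())"
```

```text
the job is handed in; nothing more can be done
None
```

The job is handed in at about 21 s: the mill was seen resting in its cradle after release, the drawer was pushed to its stop (mill not visible since), and nothing else looked moved; I viewed 11 pictures, one over the limit of 10.

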